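# Show the bottle's batch dot to the camera in the swivel mirror

## Robot

A 6-joint arm with a two-finger parallel gripper is mounted at the origin on the work surface. World frame = base frame: x ahead of the robot, y to its left, z up, the work surface at z = 0. Lengths are in m, angles in rad, forces in N, time in s.
With the tool pointing down it reaches from about 0.3 to 0.775 m from the base axis. Payload 14.6 kg.
Tool frame: the origin (TCP) lies midway between the tips of the shut fingers; the grasp point (between the pads) lies 19 mm behind it (ctrl.pinch_z is the distance from the TCP to the grasp point, in m); z points along the fingers, y is the line along which they close (so a half turn about z gives the same grasp; the last joint's range is limited). The gripper opens to 94 mm and grips with 3 to 60 N. Pads are 16 mm wide; open, the fingers measure 119 mm over their backs; the gripper's body (75 mm by 177 mm) begins 78 mm behind the grasp point.
Start: joints at [1.274, 0.3, 1.521, -0, 1.321, -0.067], TCP at [0.125, 0.536, 0.205] pointing down, gripper open.
Joint ranges: [-3.03, 3.03], [-0.79, 2.21], [0.23, 2.52], [-1.04, 4.18], [0, 3.07], [-2.55, 2.55]. Speed limits (rad/s): [2.22, 2.22, 2.57, 3.14, 3.14, 3.14].

## Interface

Orientations are given as [roll, pitch, yaw] about the fixed x, y, z axes, in that order (R = Rz(yaw) Ry(pitch) Rx(roll)).
In Python, from station import ctrl gives the robot as it stands.
- The arm moves only by the tool jog_arm, never from a script. Its argument "motion" is a list of rows, each a list of 7 numbers: the shift along the tool's x, y, z in m, then the turn, a rotation vector about the tool's x, y, z in rad, then the opening, from -1 (shut) to 1 (fully open). In form: [[tx, ty, tz, rx, ry, rz, gripper], ...]. A call has 1 to 5 rows; each row shifts and turns the commanded pose from where the row before left it, along the tool's axes as they then stand; what a row does not reach is not made up. A row lasts 1/10 s, in which the tool goes at most 50 mm and 8.59 degrees, less where a joint would pass 70% of its speed; a pose out of reach is approached as far as the arm can. A call is refused whole if a number of a shift passes 0.05 or a number of a turn 0.15, either way. A call with a gripper value outside its range is refused whole. The fingers move at their own pace and stop on an object; "squeeze" is the grip in N (left out, the last holds). Time passes only in rows, so rows that do not move let the fingers close. It gives the time, the measured TCP pose, the force, the opening and the grip force at its end, in the units of the state.
- ctrl.get_obs(): the state, without advancing time (a new reading comes with each control period).
- ctrl.camera(name): name is "side" or "top"; returns the picture (480x640x3 uint8, red, green, blue); there is no depth.
- ctrl.camera_model(name): a dict with "intrinsics" (3x3 intrinsics, pixels), "k1" (the pictures are not rectified: a ray, as slopes to the right and down, at radius r is drawn at 1 + k1 r^2 times it, then the intrinsics apply), "rvec" (rotation vector, rad) and "tvec" (3), from world to camera coordinates, as OpenCV has them. Camera axes: x right, y down, z forward; pixel columns grow to the right and rows downward; lengths in m; the calibration is good to about 2 mm. A picture is of the moment at which its call begins. camera_model takes no time and is no camera call.
- ctrl.hand_in(): hands the job in; it is judged then, once.
The state is a dict: "time_s": time; "qpos": joint angles; "joint_vel": joint speeds; "tau": joint torques, N m; "ee_pos": TCP position; "eef_rot": TCP orientation; "force": force on the tool from outside, world axes, zero at the start; "moment": the same for the moment, N m; "grip_width": finger opening in m; "grip_force": force on a finger pad.
Only numpy, scipy, OpenCV 4.12 (cv2) and the standard library are available. Lean on these libraries where they do the work, as an engineer would, in place of code of your own. Each camera call takes 0.05 s, during which the arm holds its last target. There are 200 camera calls.

## Task

Stand the bottle with the orange dot on the round rubber pad and let it go, with its dot facing the mirror. Then take the mirror's yellow tab (not the glass), turn the mirror until the camera on the rail sees the orange dot in the middle of it, and finish while still holding the tab at that angle, because the mirror springs back if let go. Leave the other things on the counter where they are.

Things in the scene. Friction and masses are not known exactly. Their poses are not given: they have to be found in the camera images.
- orange_mid (a point): bottle to inspect: round, amber, white label band, 50 mm diameter, 130 mm high, some 0.2 kg; black cap 34 mm diameter from 100 to 130 mm up, neck 28 mm below it (86 to 100 mm). Point on its axis, half-way up (65 mm). z is up; x points from the axis out through the orange dot; an orange bar on the cap's top runs from the centre to the dot's side. Starts standing on the counter by two like it.
- orange: the same bottle, origin at the centre of its underside, axes as above.
- orange_dot (a point): centre of the orange dot on that bottle's label: a disc 20 mm in diameter, 26 mm from the bottle's axis and 65 mm above its underside. Standing on the pad, the dot is level with the lens and with the middle of the mirror.
- pad: black rubber disc with a pale ring drawn on it, 72 mm in diameter, 4 mm thick, fixed to the counter; origin at the centre of its underside. It lies 145 to 225 mm from the mirror's axis.
- rig: fixed inspection rig: aluminium rail 385 mm long, 50 mm wide, 12 mm high, with a swivel mirror at one end and a small black camera at the other. Origin on the counter straight under the mirror's vertical turning axis; y points along the rail from mirror to camera, z up. The pad lies on the -x side of the rail.
- lens (a point): the front of the camera's lens, 281 mm from the mirror's axis along the rail and 70 mm above the counter; the camera looks straight at the middle of the mirror.
- swivel (a joint): mirror's angle about its vertical axis, rad. 0: faces the camera squarely (rest; a weak spring, 0.08 Nm/rad, takes it back). Grows counter-clockwise from above, as the face turns from the camera to the pad's side; limits -0.2 and 1.0. The axis lies in the reflecting face: its normal turns by this angle, the reflected line of sight by twice it, from the direction mirror to camera.
- sightline: nothing to see or touch: the camera's line of sight after reflection in the mirror. Origin on the mirror's turning axis, 70 mm above the counter; x points along the reflected line of sight (level), z up. It turns by twice the mirror's angle. The camera sees the dot in the middle of the mirror when the dot lies on this x axis.
- glass: the mirror: a glass plate 78 mm wide, 66 mm high and 3 mm thick in a black backing 84 mm wide and 72 mm high (34 to 106 mm above the counter). Origin on the turning axis at the counter's height; y is the normal of the reflecting face, pointing out of it. Do not touch the glass.
- tab_mid (a point): centre of the yellow grip tab standing on the mirror's top edge, on the turning axis: 36 mm wide along x, 14 mm thick along y (the mirror's normal), 50 mm high, from 106 to 156 mm above the counter; this point is 131 mm above the counter. Pinch it from above across its thickness and turn about the vertical.
- tab: the same yellow tab as a body; origin on the turning axis at the counter's height, axes as above.
- green_mid (a point): one of two other bottles, the same in shape and size as the orange-dot bottle but with a green dot and cap bar; this point is on its axis, half-way up (65 mm above its underside). Leave it where it is.
- blue_mid (a point): one of two other bottles, the same in shape and size as the orange-dot bottle but with a blue dot and cap bar; this point is on its axis, half-way up (65 mm above its underside). Leave it where it is.
- tape_roll: brown roll of tape lying flat, 90 mm in diameter, 48 mm high; origin at the centre of its underside. Bystander.
- jar: amber jar with white cap, 64 mm in diameter, 75 mm high; origin at the centre of its underside. Bystander.
- screwdriver: screwdriver with red handle lying on the counter. Bystander.
- carton: small cardboard carton 90 x 60 x 50 mm; origin at the centre of its underside. Bystander.
There are look-alikes about, which are no part of the job. Leave any purple or turquoise look-alike of the orange alone.

How it is judged:
By the outcome, as a careful person would: the job done as asked, in the order asked, and still so for the second after the job is handed in, while the arm keeps its last pose, push and grip.
It also fails if it takes over 51 s, if anything falls off the work surface, if the arm or the gripper's body presses on something with over 40 N, if the wrist force passes 120 N, or if a joint passes its speed limit or range.

## Working session

There is one attempt and no reset: what is moved stays moved. The work goes in short steps, Python scripts to look and compute and a tool call to move; the robot and the scene stay as the last step left them, time stands still between calls to the robot, and variables do not carry over. Pictures are saved under pics/ and viewed, at most 10 in all, crops included, and the job is handed in when it is done.

Besides the shell and the picture viewer there is one more tool, called as name(argument=value, ...), one argument or row to a line, values as JSON. jog_arm: Moves the arm, as the interface text tells. Its arguments: {"type":"object","properties":{"motion":{"type":"array"},"squeeze":{"type":"number"}},"required":["motion"]}

```bash
mkdir -p pics; ls
python3 - <<'E'
from station import ctrl
import cv2
for n in("top","side"):
    cv2.imwrite(f"pics/{n}0.png",ctrl.camera(n)[:,:,::-1])
    print(ctrl.camera_model(n))
print(ctrl.get_obs(),ctrl.pinch_z)
E
```

```text
pics
{'intrinsics': array([[582.7252473 ,   0.        , 312.26204023],
       [  0.        , 582.7252473 , 241.13473541],
       [  0.        ,   0.        ,   1.        ]]), 'k1': 0.04448881532693518, 'rvec': array([ 2.09421356, -2.10252258,  0.25520924]), 'tvec': array([-0.04181785,  0.50254373,  1.26565342])}
{'intrinsics': array([[491.10599015,   0.        , 316.83990002],
       [  0.        , 491.10599015, 240.99373194],
       [  0.        ,   0.        ,   1.        ]]), 'k1': -0.1331303772118141, 'rvec': array([ 2.35268512, -0.73642086,  0.26552772]), 'tvec': array([-0.40058234,  0.25498375,  1.15641986])}
{'time_s': 0.1, 'qpos': array([ 1.27440653e+00,  3.00415490e-01,  1.52148305e+00,  3.47441777e-06,
        1.32069100e+00, -6.66149095e-02]), 'joint_vel': array([-8.20166481e-04, -7.66698150e-04, -1.90329316e-03, -8.30348453e-05,
       -8.18214884e-04,  1.01000461e-03]), 'tau': array([-2.08204224e-04, -5.32631993e+01, -3.53285229e+01,  7.09128915e-02,
        2.34872365e-02, -8.33913828e-05]), 'ee_pos': array([0.12521306, 0.53533292, 0.2049583 ]), 'eef_rot': array([-3.14059821e+00, -6.97161653e-05,  2.91181687e+00]), 'force': array([ 0.43793291, -0.50015879, -0.20138832]), 'moment': array([ 0.02676048, -0.0130453 , -0.0139234 ]), 'grip_force': 0.0, 'grip_width': 0.09375598574567265} 0.0188
```

View pics/top0.png

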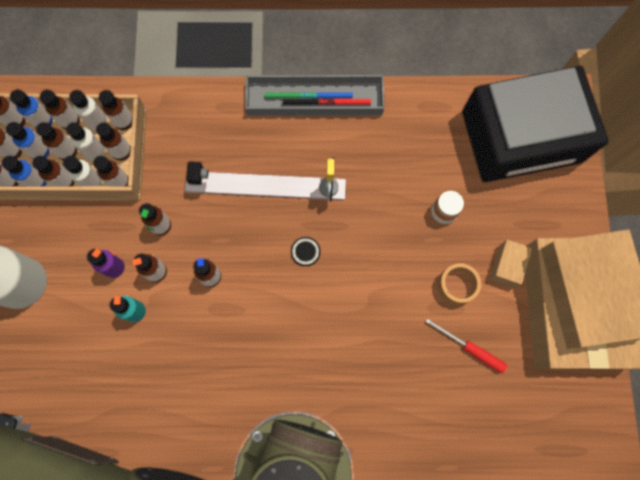

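View pics/side0.png

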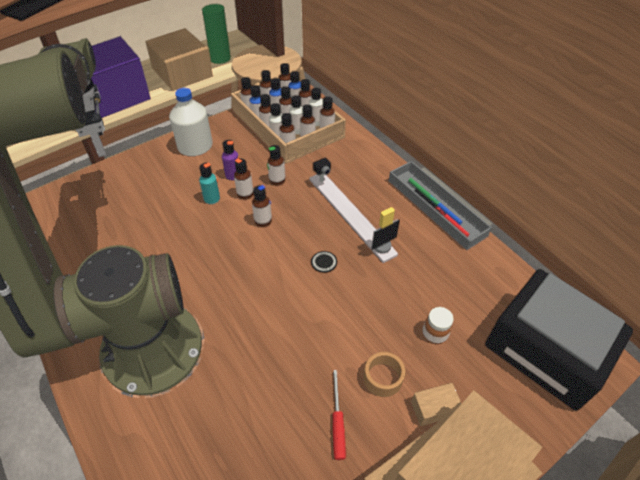

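Top view: the candidates are the amber bottle with orange cap bar at (142,261), the purple one at (97,255), the turquoise one at (118,302), the green-capped one at (150,212) and the blue-capped one at (201,265). By the description I choose the amber one at (142,261). The pad is at (305,251) and the yellow tab at (330,170). Side view: the amber bottle is at (243,180), the pad at (324,262) and the tab at (388,217).

```bash
cat > h.py <<'E'
import numpy as np, cv2
from station import ctrl
def cam(n):
    m=ctrl.camera_model(n); R=cv2.Rodrigues(m["rvec"])[0]; return m,R
def ray(n,uv):
    m,R=cam(n); K=m["intrinsics"]
    d=np.array([(uv[0]-K[0,2])/K[0,0],(uv[1]-K[1,2])/K[1,1]]); s=d.copy()
    for _ in range(20): s=d/(1+m["k1"]*(s@s))
    return -R.T@m["tvec"], R.T@np.array([s[0],s[1],1])
def at(n,uv,z):
    c,d=ray(n,uv); return (c+d*(z-c[2])/d[2])
def proj(n,p):
    m,R=cam(n); q=R@np.array(p)+m["tvec"]; s=q[:2]/q[2]; s=s*(1+m["k1"]*(s@s)); K=m["intrinsics"]
    return np.array([K[0,0]*s[0]+K[0,2],K[1,1]*s[1]+K[1,2]])
def tri(a,b):
    A=[];B=[]
    for n,uv in(("top",a),("side",b)):
        c,d=ray(n,uv); d/=np.linalg.norm(d); P=np.eye(3)-np.outer(d,d); A.append(P);B.append(P@c)
    return np.linalg.lstsq(np.vstack(A),np.hstack(B),rcond=None)[0]
E
python3 - <<'E'
import cv2,numpy as np
t=cv2.imread("pics/top0.png");s=cv2.imread("pics/side0.png")
c=lambda im,x,y,w,h,f:cv2.resize(im[y:y+h,x:x+w],None,fx=f,fy=f,interpolation=cv2.INTER_CUBIC)
a=c(t,80,195,80,60*1+65-25,5)  # 400x500
b=c(s,195,135,80,100,5)
cv2.imwrite("pics/crop1.png",np.hstack([a,b]))
a=c(t,180,140,180,130,4.4)
cv2.imwrite("pics/crop2.png",a)
E
```

```text
(no output)
```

View pics/crop1.png

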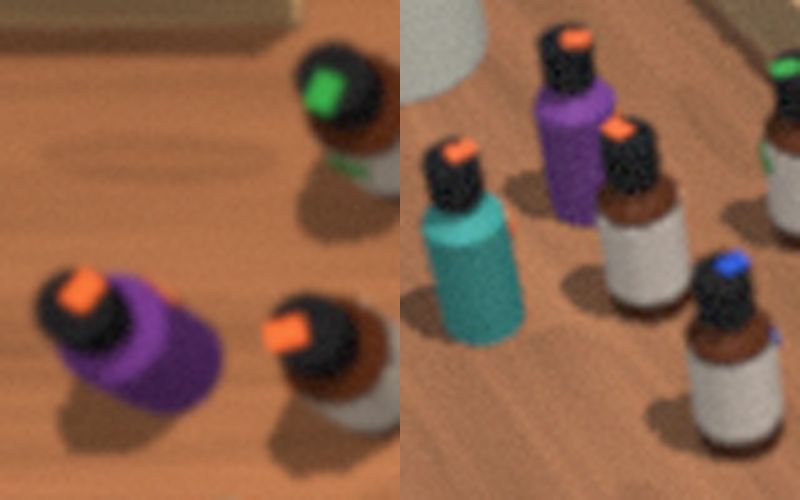

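View pics/crop2.png

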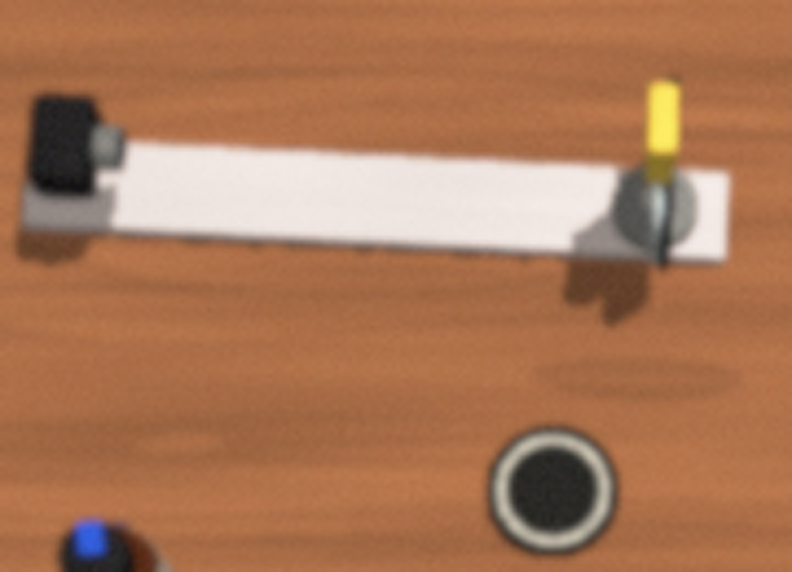

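Run:
```python
from h import *
np.set_printoptions(precision=4,suppress=True)
c2=lambda x,y:((x+.5)/4.4-.5+180,(y+.5)/4.4-.5+140)
c1=lambda x,y:((x+.5)/5-.5+80,(y+.5)/5-.5+195)
s1=lambda x,y:((x+.5)/5-.5-80+195,(y+.5)/5-.5+135)
for k,v in dict(orange=c1(311,332),purple=c1(80,306),green=c1(332,85),).items(): print(k,at("top",v,.13))
print("bar in/out",at("top",c1(308,332),.131),at("top",c1(268,336),.131))
print("orange side",at("side",s1(628,130),.13), "tri",tri(c1(311,332),s1(628,130)))
print("bar side",at("side",s1(634,133),.131),at("side",s1(607,123),.131))
p=at("top",c2(552,490),.004);ps=at("side",(324,262),.004);print("pad",p,ps)
t=at("top",c2(664,117),.156);print("tab",t)
a,b,c,d=[at("top",c2(*q),.012) for q in((130,143),(729,172),(112,233),(725,262))]
print("rail",a,b,c,d)
for u in(a-b,c-d): print("dir",np.arctan2(u[1],u[0]))
print("blue",at("top",(201,265),.13), 'turq',at("top",(118,302),.13))
for k in("jar",(450,203)),("tape",(461,283)): 
    if len(k)==2: print(k,at("top",k[1],.06))
```

```text
orange [0.4433 0.3185 0.13  ]
purple [0.455  0.4163 0.13  ]
green [0.5525 0.3164 0.13  ]
bar in/out [0.4431 0.3195 0.131 ] [0.4415 0.3362 0.131 ]
orange side [0.4471 0.325  0.13  ] tri [0.4423 0.3158 0.1385]
bar side [0.4482 0.3196 0.131 ] [0.4397 0.3363 0.131 ]
pad [ 0.492 -0.027  0.004] [ 0.4903 -0.0297  0.004 ]
tab [ 0.6464 -0.0836  0.156 ]
rail [0.6866 0.2047 0.012 ] [ 0.6691 -0.1248  0.012 ] [0.6347 0.2127 0.012 ] [ 0.6173 -0.1217  0.012 ]
dir 1.517620034280315
dir 1.5188177000119334
blue [0.4341 0.1932 0.13  ] turq [0.3564 0.362  0.13  ]
('jar', (450, 203)) [ 0.5918 -0.362   0.06  ]
('tape', (461, 283)) [ 0.4051 -0.3753  0.06  ]
```

```bash
cat >> h.py <<'E'
from scipy.spatial.transform import Rotation as Ro
def goal(p,yaw,pos=None,y0=None):
    """shift in present tool axes to reach p, and the turn about tool z to reach yaw"""
    o=ctrl.get_obs(); R=Ro.from_euler("xyz",o["eef_rot"])
    T=Ro.from_euler("xyz",[np.pi,0,yaw])
    d=R.inv().apply(np.array(p)-o["ee_pos"]); w=(R.inv()*T).as_rotvec()
    print("t",round(o["time_s"],2),"pos",o["ee_pos"].round(4),"rpy",o["eef_rot"].round(3),"grip",round(o["grip_width"],4),round(o["grip_force"],1),"| shift",d.round(4),"turn",w.round(3))
E
python3 - <<'E'
from h import *
np.set_printoptions(precision=4,suppress=True)
for n,(x0,x1,y0,y1) in dict(top=(128,146,250,272),side=(232,245,155,165)).items():
    im=cv2.cvtColor(cv2.imread(f"pics/{n}0.png"),cv2.COLOR_BGR2HSV)
    m=(im[...,0]>5)&(im[...,0]<14)&(im[...,1]>190)&(im[...,2]>185)
    q=[(u,v) for v in range(y0,y1) for u in range(x0,x1) if m[v,u]]
    W=np.array([at(n,u,.131)[:2] for u in q]); c=W.mean(0); V=np.linalg.svd(W-c)[2][0]
    d=c-[.4435,.319]
    print(n,len(q),"centroid",c,"pca",np.arctan2(V[1],V[0])%np.pi,"from centre",np.hypot(*d),np.arctan2(d[1],d[0]))
print("jug",at("top",(10,278),.2))
goal([.3,.26,.2],2.356); goal([.444,.32,.2],2.356)
E
```

```text
top 40 centroid [0.443  0.3283] pca 1.8894345030248765 from centre 0.009328304182453182 1.625877295467298<stdin>:7: RuntimeWarning: Mean of empty slice.
  ret = ret.dtype.type(ret / rcount)
Traceback (most recent call last):
numpy.linalg.LinAlgError: 1-dimensional array given. Array must be at least two-dimensional
```

jog_arm(
  motion=[
    [-0.039, -0.038, 0, 0, 0, 0, 1],
    [-0.039, -0.038, 0, 0, 0, 0, 1],
    [-0.039, -0.038, 0, 0, 0, 0, 1],
    [-0.039, -0.038, 0, 0, 0, 0, 1],
    [-0.039, -0.038, 0, 0, 0, 0, 1],
  ],
)

```text
time_s: 0.6
ee_pos: [0.2603, 0.323, 0.2053]
eef_rot: [-3.141, -0.0, 2.912]
force: [0.6, 0.8, 0.7]
grip_width: 0.0943
grip_force: 0.0
```

jog_arm(
  motion=[
    [-0.038, -0.038, 0, 0, 0, 0, 1],
    [0, 0, 0, 0, 0, 0.139, 1],
    [0, 0, 0, 0, 0, 0.139, 1],
    [0, 0, 0, 0, 0, 0.139, 1],
    [0, 0, 0, 0, 0, 0.139, 1],
  ],
)

```text
time_s: 1.1
ee_pos: [0.2863, 0.2822, 0.2053]
eef_rot: [-3.141, -0.0, 2.35]
force: [0.7, -0.0, 0.1]
grip_width: 0.0938
grip_force: 0.0
```

Run:
```python
from h import *
goal([.444,.32,.2],2.356)
```

```text
t 1.1 pos [0.2863 0.2822 0.2053] rpy [-3.141 -0.     2.35 ] grip 0.0938 0.0 | shift [-0.0839  0.1388  0.0052] turn [-0.    -0.    -0.006]
```

jog_arm(
  motion=[
    [-0.021, 0.035, 0, 0, 0, 0, 1],
    [-0.021, 0.035, 0, 0, 0, 0, 1],
    [-0.021, 0.035, 0, 0, 0, 0, 1],
    [-0.021, 0.034, 0, 0, 0, 0, 1],
    [0, 0, 0, 0, 0, 0, 1],
  ],
)

```text
time_s: 1.6
ee_pos: [0.4467, 0.3212, 0.2037]
eef_rot: [-3.14, -0.0, 2.354]
force: [-1.0, 0.3, -1.0]
grip_width: 0.0938
grip_force: 0.0
```

Run:
```python
from h import *
goal([.444,.32,.095],2.356)
a=ctrl.camera("side"); 
c=cv2.resize(a[100:240,150:330],None,fx=4.2,fy=4.2,interpolation=cv2.INTER_CUBIC)
cv2.imwrite("pics/side1.png",c[:,:,::-1])
```

```text
t 1.6 pos [0.4467 0.3212 0.2037] rpy [-3.14  -0.     2.354] grip 0.0938 0.0 | shift [ 0.001  -0.0025  0.1087] turn [-0.002 -0.    -0.002]
```

View pics/side1.png

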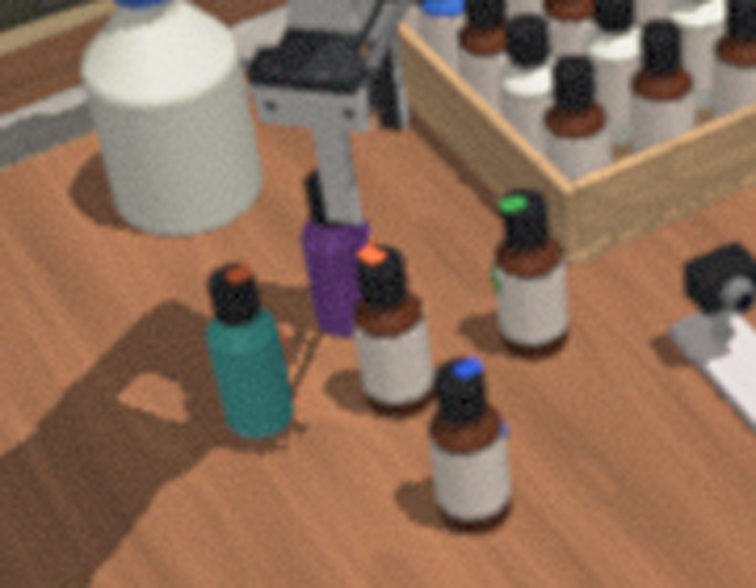

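The side view shows the orange-bar bottle's cap at crop (380,262). The open fingers are above it at (345,222) and (395,125), midway over the cap and clear of the neighbours, so I descend.

jog_arm(
  motion=[
    [0.001, -0.003, 0.036, 0, 0, 0, 1],
    [0, 0, 0.036, 0, 0, 0, 1],
    [0, 0, 0.036, 0, 0, 0, 1],
    [0, 0, 0, 0, 0, 0, 1],
    [0, 0, 0, 0, 0, 0, -0.1],
  ],
  squeeze=20,
)

```text
time_s: 2.15
ee_pos: [0.4408, 0.32, 0.0986]
eef_rot: [3.142, -0.0, 2.356]
force: [-0.1, 0.1, 0.8]
grip_width: 0.0895
grip_force: 0.0
```

jog_arm(
  motion=[
    [0, 0, 0, 0, 0, 0, -1],
    [0, 0, 0, 0, 0, 0, -1],
    [0, 0, 0, 0, 0, 0, -1],
    [0, 0, 0, 0, 0, 0, -1],
    [0, 0, 0, 0, 0, 0, -1],
  ],
)

```text
time_s: 2.65
ee_pos: [0.4412, 0.3198, 0.0977]
eef_rot: [3.141, 0.0, 2.356]
force: [-0.3, -0.2, 0.1]
grip_width: 0.0496
grip_force: 0.0
```

jog_arm(
  motion=[
    [0, 0, 0, 0, 0, 0, -1],
    [0, 0, 0, 0, 0, 0, -1],
    [0, 0, 0, 0, 0, 0, -1],
    [0, 0, 0, 0, 0, 0, -1],
    [0, 0, 0, 0, 0, 0, -1],
  ],
)

```text
time_s: 3.15
ee_pos: [0.4411, 0.3198, 0.0974]
eef_rot: [-3.141, 0.0, 2.356]
force: [-0.4, -0.5, -2.0]
grip_width: 0.0336
grip_force: 20.0
```

jog_arm(
  motion=[
    [0, 0, -0.01, 0, 0, 0, -1],
    [0, 0, -0.04, 0, 0, 0, -1],
    [0, 0, -0.05, 0, 0, 0, -1],
    [0, 0, -0.05, 0, 0, 0, -1],
    [0, 0, 0, 0, 0, 0, -1],
  ],
)

```text
time_s: 3.65
ee_pos: [0.4427, 0.3208, 0.255]
eef_rot: [3.131, 0.002, 2.356]
force: [0.0, 0.4, -1.6]
grip_width: 0.0337
grip_force: 20.0
```

Run:
```python
from h import *
goal([.4915,-.028,.248],.206)
for n in("top","side"):
    cv2.imwrite(f"pics/{n}2.png",ctrl.camera(n)[:,:,::-1])
t=cv2.imread("pics/top2.png");s=cv2.imread("pics/side2.png")
c=lambda im,x,y:cv2.resize(im[y:y+140,x:x+100],None,fx=4,fy=4,interpolation=cv2.INTER_CUBIC)
cv2.imwrite("pics/c3.png",np.hstack([c(t,80,190),c(s,195,90)]))
```

```text
t 3.65 pos [0.4427 0.3208 0.255 ] rpy [3.131e+00 2.000e-03 2.356e+00] grip 0.0337 20.0 | shift [-0.2812 -0.2121  0.0054] turn [ 0.009 -0.01   2.15 ]
```

View pics/c3.png

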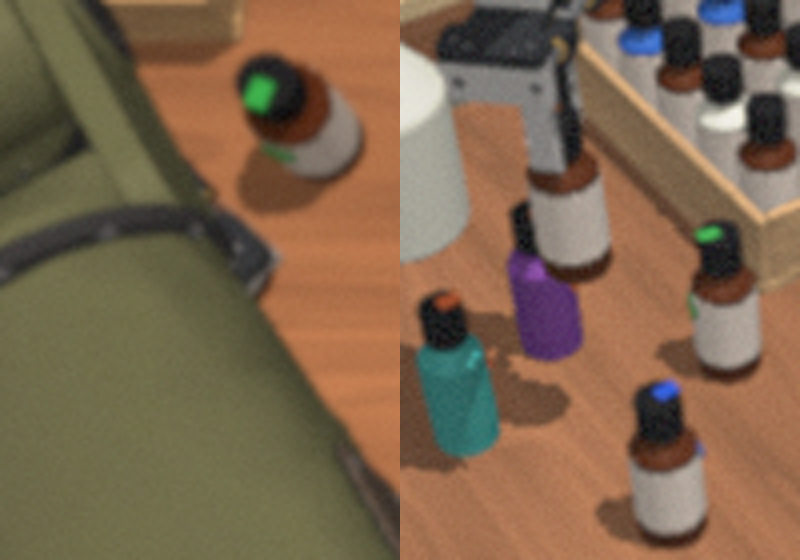

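Left: the arm hides the bottle from the top camera. Right: the bottle hangs upright in the fingers at (570,210), clear of the others. I carry it over to the pad.

jog_arm(
  motion=[
    [-0.02, -0.015, -0.015, 0, 0, 0, -1],
    [-0.035, -0.026, 0, 0, 0, 0, -1],
    [-0.035, -0.026, 0, 0, 0, 0, -1],
    [-0.035, -0.026, 0, 0, 0, 0, -1],
    [-0.035, -0.026, 0, 0, 0, 0, -1],
  ],
)

```text
time_s: 4.25
ee_pos: [0.4693, 0.1208, 0.2608]
eef_rot: [-3.139, -0.002, 2.356]
force: [0.9, -0.5, -2.0]
grip_width: 0.0338
grip_force: 20.0
```

jog_arm(
  motion=[
    [-0.035, -0.026, 0, 0, 0, 0, -1],
    [-0.035, -0.026, 0, 0, 0, 0, -1],
    [-0.035, -0.026, 0, 0, 0, 0, -1],
    [-0.016, -0.015, 0.01, 0, 0, 0, -1],
    [0, 0, 0, 0, 0, 0.14, -1],
  ],
)

```text
time_s: 4.75
ee_pos: [0.4888, -0.0313, 0.2496]
eef_rot: [-3.138, -0.003, 2.213]
force: [0.1, 0.6, -1.3]
grip_width: 0.0338
grip_force: 20.0
```

jog_arm(
  motion=[
    [0, 0, 0, 0, 0, 0.144, -1],
    [0, 0, 0, 0, 0, 0.144, -1],
    [0, 0, 0, 0, 0, 0.144, -1],
    [0, 0, 0, 0, 0, 0.144, -1],
    [0, 0, 0, 0, 0, 0.144, -1],
  ],
)

```text
time_s: 5.25
ee_pos: [0.4891, -0.0287, 0.2507]
eef_rot: [-3.138, -0.0, 1.49]
force: [-0.5, 0.1, -2.4]
grip_width: 0.0334
grip_force: 20.0
```

jog_arm(
  motion=[
    [0, 0, 0, 0, 0, 0.144, -1],
    [0, 0, 0, 0, 0, 0.144, -1],
    [0, 0, 0, 0, 0, 0.144, -1],
    [0, 0, 0, 0, 0, 0.144, -1],
    [0, 0, 0, 0, 0, 0.144, -1],
  ],
)

```text
time_s: 5.75
ee_pos: [0.4891, -0.0287, 0.2507]
eef_rot: [-3.139, 0.002, 0.77]
force: [0.3, -0.3, -1.7]
grip_width: 0.0335
grip_force: 20.0
```

jog_arm(
  motion=[
    [0, 0, 0, 0, 0, 0.144, -1],
    [0, 0, 0, 0, 0, 0.144, -1],
    [0, 0, 0, 0, 0, 0.144, -1],
    [0, 0, 0, 0, 0, 0.138, -1],
    [0, 0, 0, 0, 0, 0, -1],
  ],
)

```text
time_s: 6.25
ee_pos: [0.4892, -0.0288, 0.2509]
eef_rot: [-3.141, 0.003, 0.203]
force: [0.6, 0.2, -1.4]
grip_width: 0.0335
grip_force: 20.0
```

Run:
```python
from h import *
goal([.4915,-.028,.130],.206)
cv2.imwrite("pics/side4.png",ctrl.camera("side")[:,:,::-1])
s=cv2.imread("pics/side4.png")
cv2.imwrite("pics/c4.png",cv2.resize(s[150:300,260:430],None,fx=4,fy=4,interpolation=cv2.INTER_CUBIC))
```

```text
t 6.25 pos [ 0.4892 -0.0288  0.2509] rpy [-3.141e+00  3.000e-03  2.030e-01] grip 0.0335 20.0 | shift [ 0.0027 -0.0002  0.1209] turn [-0.001  0.003 -0.003]
```

View pics/c4.png

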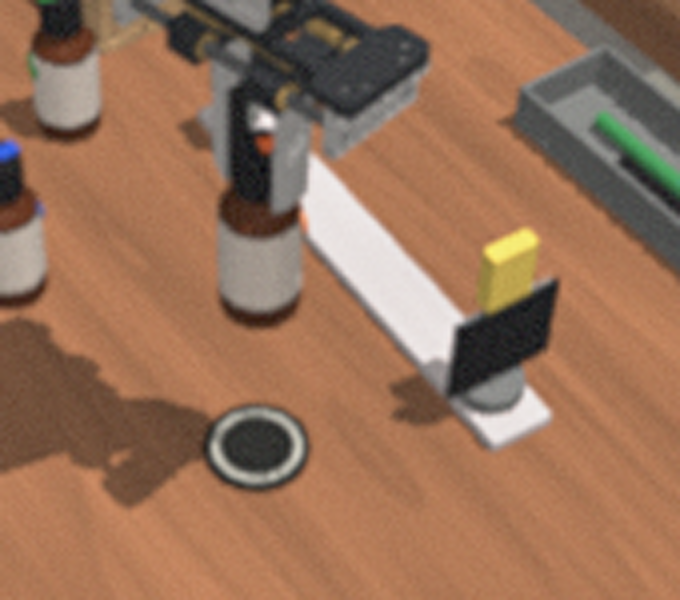

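The bottle hangs upright in the gripper at (260,255). The dot shows edge-on at its right side at (303,218), toward the mirror at (505,335). The pad is at (257,447). I check the dot's angle against a projection.

Run:
```python
from h import *
np.set_printoptions(precision=2,suppress=True)
im=cv2.cvtColor(cv2.imread("pics/side4.png"),cv2.COLOR_BGR2HSV)[150:300,260:430].astype(int)
m=(im[...,0]>2)&(im[...,0]<13)&(im[...,1]>190)&(im[...,2]>170)
n,l,st,ce=cv2.connectedComponentsWithStats(m.astype(np.uint8))
for i in range(1,n): print(st[i],ce[i]+[260,150])
o=ctrl.get_obs(); p=np.array([*o["ee_pos"][:2],o["ee_pos"][2]-.0974]); C=ray("side",(0,0))[0]
print("cap top centre",proj("side",p+[0,0,.13]),"axis mid",proj("side",p+[0,0,.065]))
tt=np.linspace(0,2*np.pi,40)
for f in np.arange(-1.0,.4,.1):
    e=np.array([np.cos(f),np.sin(f),0]);t=np.array([-e[1],e[0],0])
    c=p+e*.026+[0,0,.065]
    P=np.array([proj("side",c+.01*(np.cos(a)*t+np.sin(a)*np.array([0,0,1]))) for a in tt])
    print(f.round(1),"dot",proj("side",c),"umin/max",P.min(0),P.max(0),"area",cv2.contourArea(P.astype(np.float32)),"vis",(e@(C-c))>0,"bar",proj("side",p+e*.009+[0,0,.131]))
```

```text
cap top centre [324.68 186.26] axis mid [324.37 206.32]
-1.0 dot [334.7 209.4] umin/max [333.14 205.28] [336.24 213.51] area 13.278304774546996 vis True bar [328.41 187.01]
-0.9 dot [335.05 208.64] umin/max [333.9  204.45] [336.19 212.82] area 9.438606239156798 vis True bar [328.54 186.75]
-0.8 dot [335.29 207.86] umin/max [334.56 203.63] [336.02 212.09] area 5.523645863402635 vis True bar [328.63 186.48]
-0.7 dot [335.43 207.07] umin/max [335.11 202.81] [335.74 211.33] area 1.5746482571121305 vis True bar [328.68 186.2 ]
-0.6 dot [335.45 206.27] umin/max [335.27 202.  ] [335.63 210.53] area 2.368009244091809 vis False bar [328.69 185.92]
-0.5 dot [335.36 205.47] umin/max [334.79 201.22] [335.93 209.71] area 6.264824526384473 vis False bar [328.66 185.65]
-0.4 dot [335.16 204.68] umin/max [334.19 200.48] [336.14 208.89] area 10.078088289359584 vis False bar [328.59 185.37]
-0.3 dot [334.85 203.92] umin/max [333.48 199.77] [336.24 208.05] area 13.771626715781167 vis False bar [328.49 185.1 ]
-0.2 dot [334.44 203.18] umin/max [332.69 199.1 ] [336.22 207.23] area 17.311426094267517 vis False bar [328.34 184.84]
-0.1 dot [333.94 202.47] umin/max [331.81 198.49] [336.09 206.43] area 20.665831088554114 vis False bar [328.16 184.6 ]
-0.0 dot [333.34 201.8 ] umin/max [330.86 197.94] [335.83 205.66] area 23.80559470783919 vis False bar [327.94 184.36]
0.1 dot [332.65 201.18] umin/max [329.85 197.42] [335.47 204.91] area 26.70408023125492 vis False bar [327.7  184.14]
0.2 dot [331.88 200.61] umin/max [328.79 196.97] [334.99 204.21] area 29.337282036663964 vis False bar [327.42 183.94]
0.3 dot [331.04 200.09] umin/max [327.68 196.59] [334.41 203.57] area 31.68384778709151 vis False bar [327.11 183.76]
```

The sliver's row (about 204) and the bar's row (185.7) both fit a dot angle of about -0.35, against the -0.346 wanted. I lower the bottle.

jog_arm(
  motion=[
    [0.002, 0, 0.04, 0, 0, 0, -1],
    [0, 0, 0.045, 0, 0, 0, -1],
    [0, 0, 0.04, 0, 0, 0, -1],
    [0, 0, 0.015, 0, 0, 0, -1],
    [0, 0, 0, 0, 0, 0, -1],
  ],
)

```text
time_s: 6.8
ee_pos: [0.4902, -0.0282, 0.1098]
eef_rot: [-3.14, 0.005, 0.21]
force: [-0.6, 0.2, -2.0]
grip_width: 0.0335
grip_force: 20.0
```

Run:
```python
from h import *
goal([.4915,-.028,.1014],.206)
```

```text
t 6.8 pos [ 0.4902 -0.0282  0.1098] rpy [-3.14   0.005  0.21 ] grip 0.0335 20.0 | shift [0.0014 0.0001 0.0084] turn [-0.002  0.005  0.004]
```

jog_arm(
  motion=[
    [0.001, 0, 0.004, 0, 0, 0, -1],
    [0, 0, 0.003, 0, 0, 0, -1],
    [0, 0, 0.0015, 0, 0, 0, -1],
    [0, 0, 0, 0, 0, 0, -1],
    [0, 0, 0, 0, 0, 0, -1],
  ],
)

```text
time_s: 7.3
ee_pos: [0.4929, -0.0282, 0.1043]
eef_rot: [3.141, -0.001, 0.206]
force: [0.2, -0.1, -2.1]
grip_width: 0.0337
grip_force: 20.0
```

jog_arm(
  motion=[
    [0, 0, 0.0015, 0, 0, 0, -1],
    [0, 0, 0.001, 0, 0, 0, -1],
    [0, 0, 0, 0, 0, 0, -1],
  ],
)

```text
time_s: 7.6
ee_pos: [0.4927, -0.0282, 0.1014]
eef_rot: [3.142, -0.0, 0.206]
force: [0.1, -0.1, -1.8]
grip_width: 0.0334
grip_force: 20.0
```

jog_arm(
  motion=[
    [0, 0, 0.001, 0, 0, 0, -1],
    [0, 0, 0, 0, 0, 0, -1],
  ],
)

```text
time_s: 7.8
ee_pos: [0.4933, -0.0283, 0.1011]
eef_rot: [3.141, -0.001, 0.206]
force: [0.1, -0.8, 5.4]
grip_width: 0.0333
grip_force: 20.0
```

Contact on the pad (5 N up). I open the fingers and retreat upward.

jog_arm(
  motion=[
    [0, 0, 0, 0, 0, 0, -0.1],
    [0, 0, 0, 0, 0, 0, 0.2],
    [0, 0, 0, 0, 0, 0, 0.5],
    [0, 0, 0, 0, 0, 0, 1],
    [0, 0, 0, 0, 0, 0, 1],
  ],
)

```text
time_s: 8.3
ee_pos: [0.4927, -0.0282, 0.1004]
eef_rot: [-3.142, 0.0, 0.206]
force: [-0.0, -0.1, -0.7]
grip_width: 0.0704
grip_force: 0.0
```

jog_arm(
  motion=[
    [0, 0, 0, 0, 0, 0, 1],
    [0, 0, 0, 0, 0, 0, 1],
    [0, 0, 0, 0, 0, 0, 1],
    [0, 0, -0.02, 0, 0, 0, 1],
    [0, 0, -0.04, 0, 0, 0, 1],
  ],
)

```text
time_s: 8.8
ee_pos: [0.4914, -0.028, 0.159]
eef_rot: [-3.14, 0.005, 0.206]
force: [0.0, -0.0, 0.1]
grip_width: 0.0938
grip_force: 0.0
```

jog_arm(
  motion=[
    [0, 0, -0.045, 0, 0, 0, 1],
    [0, 0, -0.045, 0, 0, 0, 1],
    [0.05, 0, 0, 0, 0, 0.13, 1],
    [0.05, 0, 0, 0, 0, 0.13, 1],
    [0, 0, 0, 0, 0, 0, 1],
  ],
)

```text
time_s: 9.3
ee_pos: [0.5947, -0.0138, 0.2471]
eef_rot: [-3.141, 0.004, -0.058]
force: [-1.1, -0.7, -1.3]
grip_width: 0.0939
grip_force: 0.0
```

Run:
```python
from h import *
goal([.6455,-.0835,.2],-.053)
for n in("top","side"):
    cv2.imwrite(f"pics/{n}5.png",ctrl.camera(n)[:,:,::-1])
t=cv2.imread("pics/top5.png");s=cv2.imread("pics/side5.png")
c=lambda im,x,y:cv2.resize(im[y:y+140,x:x+100],None,fx=4,fy=4,interpolation=cv2.INTER_CUBIC)
cv2.imwrite("pics/c5.png",np.hstack([c(t,260,150),c(s,290,170)]))
```

```text
t 9.3 pos [ 0.5947 -0.0138  0.2471] rpy [-3.141  0.004 -0.058] grip 0.0939 0.0 | shift [0.055  0.0667 0.0469] turn [-0.     0.004 -0.005]
```

View pics/c5.png

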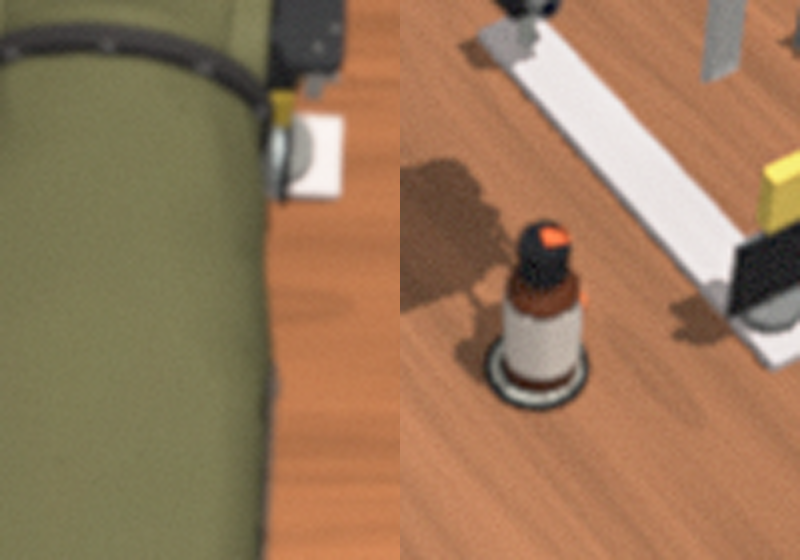

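The bottle stands on the pad (side crop, base (540,370) inside the pale ring). Its cap bar points right at (553,238) and the dot edge at (585,297) is toward the mirror. I measure the bar's angle.

Run:
```python
from h import *
np.set_printoptions(precision=4,suppress=True)
im=cv2.cvtColor(cv2.imread("pics/side5.png"),cv2.COLOR_BGR2HSV).astype(int)
g=lambda u,v:im[v,u]
q=[(u,v) for v in range(222,248) for u in range(315,342) if 2<=im[v,u,0]<=14 and im[v,u,1]>150 and im[v,u,2]>110]
bar=[x for x in q if x[1]<235]; dot=[x for x in q if x[0]>=333]
w=lambda L:np.average(L,axis=0,weights=[max(im[v,u,1]*im[v,u,2]/255-100,1) for u,v in L])
W=np.array([at("side",u,.135)[:2] for u in bar]);V=np.linalg.svd(W-W.mean(0))[2][0]
b=at("side",w(bar),.135)[:2]
blk=[(u,v) for v in range(222,245) for u in range(315,338) if im[v,u,2]<60]
cc=np.array([min(u for u,v in blk),max(u for u,v in blk),min(v for u,v in blk)]);print("black ext",cc)
p=np.array([.4925,-.0282]); print(len(bar),"bar",w(bar),b,"pca",np.arctan2(V[1],V[0]),"from axis",np.hypot(*(b-p)),np.arctan2(*(b-p)[::-1]))
print("captop px",proj("side",[*p,.134]),"base px",proj("side",[*p,.004]))
print("dot",len(dot),w(dot) if dot else None)
for f in np.arange(-.7,.21,.1):
    e=np.array([np.cos(f),np.sin(f)]);print(f.round(1),proj("side",[*(p+.026*e),.069]),proj("side",[*(p+.009*e),.135]))
M=np.array([.6455,-.0835]);d=p-M;a=np.arctan2(d[1],d[0]);print("face mirror",a-np.pi,"theta",(a-1.518)/2)
```

```text
black ext [319 331 227]
35 bar [328.204  228.7273] [ 0.4999 -0.0318] pca -0.5319613094209675 from axis 0.008215573026246563 -0.45758666099603296
captop px [324.9295 229.3638] base px [324.3557 261.2518]
dot 5 [335.4938 244.0001]
-0.7 [334.6773 246.6613] [328.5536 229.3521]
-0.6 [334.6978 245.8816] [328.5639 229.0792]
-0.5 [334.6179 245.1044] [328.5379 228.8067]
-0.4 [334.4387 244.3376] [328.4759 228.5373]
-0.3 [334.1623 243.5886] [328.3786 228.2738]
-0.2 [333.792  242.8648] [328.2471 228.0188]
-0.1 [333.3315 242.1733] [328.0827 227.7747]
-0.0 [332.7859 241.5206] [327.8871 227.5441]
0.1 [332.1606 240.9131] [327.6622 227.3291]
0.2 [331.462  240.3565] [327.4102 227.1318]
face mirror -0.34682793282268465 theta 0.6383823603835542
```

jog_arm(
  motion=[
    [0.02, 0.022, 0.015, 0, 0, 0, 1],
    [0.02, 0.022, 0.015, 0, 0, 0, 1],
    [0.015, 0.022, 0.015, 0, 0, 0, 1],
    [0, 0, 0, 0, 0, 0, 1],
    [0, 0, 0, 0, 0, 0, 1],
  ],
)

```text
time_s: 9.9
ee_pos: [0.6421, -0.0832, 0.2063]
eef_rot: [-3.142, -0.0, -0.054]
force: [0.3, 0.3, 0.3]
grip_width: 0.094
grip_force: 0.0
```

Run:
```python
from h import *
goal([.6455,-.0835,.114],-.053)
s=ctrl.camera("side")[:,:,::-1]
np.set_printoptions(precision=4,suppress=True)
# yellow tab in both start views
for n in("top","side"):
    h=cv2.cvtColor(cv2.imread(f"pics/{n}0.png"),cv2.COLOR_BGR2HSV)
    m=cv2.inRange(h,(22,150,60),(34,255,255)); x=cv2.findNonZero(m)[:,0]; x=x[(x[:,1]<235)&(x[:,0]>300)&(x[:,0]<420)]
    print(n,x.min(0),x.max(0),x.mean(0))
    M=np.array([.6455,-.0835]);e=np.array([.9986,-.0526]);t=np.array([.0526,.9986])
    P=np.array([proj(n,[*(M+a*.018*e+b*.007*t),z]) for a in(-1,1) for b in(-1,1) for z in(.106,.156)]);print(" pred",P.min(0),P.max(0))
L=at("top",((118+.5)/4.4-.5+180,(147+.5)/4.4-.5+140),.07)[:2];print("lens",L,"dir",np.arctan2(L[1]-M[1],L[0]-M[0]),np.hypot(*(L-M)))
cv2.imwrite("pics/c6.png",cv2.resize(s[130:280,300:460],None,fx=4,fy=4,interpolation=cv2.INTER_CUBIC))
```

```text
t 9.9 pos [ 0.6421 -0.0832  0.2063] rpy [-3.142 -0.    -0.054] grip 0.094 0.0 | shift [0.0033 0.0001 0.0923] turn [-0.    -0.    -0.001]
top [327 159] [333 180] [330.2348 168.5478]
 pred [326.2418 158.643 ] [334.0252 182.2681]
side [381 211] [393 226] [386.6506 218.3855]
 pred [378.2228 206.6232] [394.8975 228.8143]
lens [0.6629 0.2005] dir 1.509520604082252 0.28453594902375423
```

View pics/c6.png

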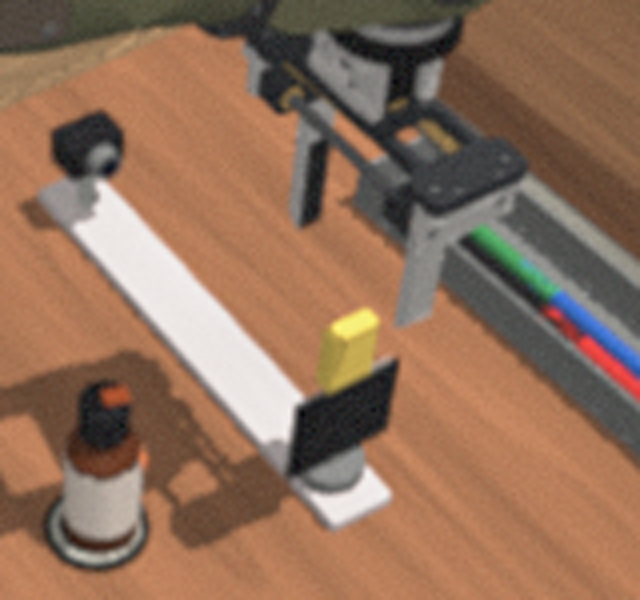

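The fingers straddle the tab (350,350), with tips at (305,222) and (415,322). The bottle still stands on the pad at (103,470). The tab's box matches the projection in both views, so I descend and grip.

jog_arm(
  motion=[
    [0.003, 0, 0.03, 0, 0, 0, 1],
    [0, 0, 0.03, 0, 0, 0, 1],
    [0, 0, 0.025, 0, 0, 0, 1],
    [0, 0, 0.007, 0, 0, 0, 1],
    [0, 0, 0, 0, 0, 0, 1],
  ],
  squeeze=20,
)

```text
time_s: 10.45
ee_pos: [0.6456, -0.0826, 0.1141]
eef_rot: [-3.142, -0.0, -0.053]
force: [-0.2, 0.4, 0.7]
grip_width: 0.0937
grip_force: 0.0
```

Run:
```python
from h import *
goal([.6455,-.0835,.114],-.053)
```

```text
t 10.45 pos [ 0.6456 -0.0826  0.1141] rpy [-3.142 -0.    -0.053] grip 0.0937 0.0 | shift [-0.0001  0.0009  0.0001] turn [-0. -0. -0.]
```

jog_arm(
  motion=[
    [0, 0.001, 0, 0, 0, 0, 0],
    [0, 0, 0, 0, 0, 0, -0.4],
    [0, 0, 0, 0, 0, 0, -0.6],
    [0, 0, 0, 0, 0, 0, -0.7],
    [0, 0, 0, 0, 0, 0, -1],
  ],
)

```text
time_s: 10.95
ee_pos: [0.6459, -0.0843, 0.1137]
eef_rot: [3.142, -0.0, -0.054]
force: [-0.8, -0.0, 0.1]
grip_width: 0.0573
grip_force: 0.0
```

jog_arm(
  motion=[
    [0, 0, 0, 0, 0, 0, -1],
    [0, 0, 0, 0, 0, 0, -1],
    [0, 0, 0, 0, 0, 0, -1],
    [0, 0, 0, 0, 0, 0, -1],
    [0, 0, 0, 0, 0, 0, -1],
  ],
)

```text
time_s: 11.45
ee_pos: [0.6458, -0.0842, 0.1134]
eef_rot: [-3.141, 0.0, -0.054]
force: [0.4, 10.4, 0.3]
grip_width: 0.0172
grip_force: 5.5
```

jog_arm(
  motion=[
    [0, 0, 0, 0, 0, 0, -1],
    [0, 0, 0, 0, 0, 0, -1],
    [0, 0, 0, 0, 0, 0, -1],
    [0, 0, 0, 0, 0, 0, -1],
    [0, 0, 0, 0, 0, 0, -1],
  ],
)

```text
time_s: 11.95
ee_pos: [0.6459, -0.0824, 0.1134]
eef_rot: [-3.139, 0.0, -0.053]
force: [0.4, 11.4, 0.8]
grip_width: 0.0138
grip_force: 20.0
```

jog_arm(
  motion=[
    [0, -0.0018, 0, 0, 0, 0, -1],
    [0, 0, 0, 0, 0, 0, -1],
    [0, 0, 0, 0, 0, -0.06, -1],
    [0, 0, 0, 0, 0, -0.08, -1],
    [0, 0, 0, 0, 0, -0.08, -1],
  ],
)

```text
time_s: 12.45
ee_pos: [0.6459, -0.0823, 0.1134]
eef_rot: [-3.141, -0.0, 0.169]
force: [0.1, 2.5, 0.5]
grip_width: 0.0135
grip_force: 20.0
```

jog_arm(
  motion=[
    [0, 0, 0, 0, 0, -0.08, -1],
    [0, 0, 0, 0, 0, -0.08, -1],
    [0, 0, 0, 0, 0, -0.08, -1],
    [0, 0, 0, 0, 0, 0, -1],
  ],
)

```text
time_s: 12.85
ee_pos: [0.6459, -0.0823, 0.1134]
eef_rot: [-3.141, -0.0, 0.407]
force: [0.5, 2.8, -0.6]
grip_width: 0.0137
grip_force: 20.0
```

jog_arm(
  motion=[
    [0, 0, 0, 0, 0, -0.08, -1],
    [0, 0, 0, 0, 0, -0.07, -1],
    [0, 0, 0, 0, 0, -0.036, -1],
    [0, 0, 0, 0, 0, 0, -1],
    [0, 0, 0, 0, 0, 0, -1],
  ],
)

```text
time_s: 13.35
ee_pos: [0.6459, -0.0823, 0.1134]
eef_rot: [-3.141, -0.0, 0.589]
force: [0.5, 3.3, 0.1]
grip_width: 0.0138
grip_force: 20.0
```

Run:
```python
from h import *
goal([.6459,-.0823,.1134],.593)
a=ctrl.camera("side")[:,:,::-1];cv2.imwrite("pics/side7.png",a)
cv2.imwrite("pics/c7.png",cv2.resize(a[130:280,300:460],None,fx=5,fy=4,interpolation=cv2.INTER_CUBIC)[:600,:800])
np.set_printoptions(precision=1,suppress=True)
M=np.array([.6459,-.0823])
for y in(.53,.593,.65):
    e=np.array([np.cos(y),np.sin(y)]);n=np.array([-e[1],e[0]])
    print(y,[proj("side",[*(M+s*.042*e-.004*n),z]) for s in(-1,1) for z in(.034,.106)])
```

```text
t 13.35 pos [ 0.6459 -0.0823  0.1134] rpy [-3.141 -0.     0.589] grip 0.0138 20.0 | shift [-0.  0. -0.] turn [-0.    -0.    -0.004]
0.53 [array([378.4, 253.3]), array([381.1, 235.7]), array([389. , 231.6]), array([392. , 213.7])]
0.593 [array([379.4, 253.6]), array([382.2, 235.9]), array([388.1, 231.2]), array([391.1, 213.3])]
0.65 [array([380.3, 253.7]), array([383.1, 236.1]), array([387.3, 230.9]), array([390.3, 213. ])]
```

View pics/c7.png

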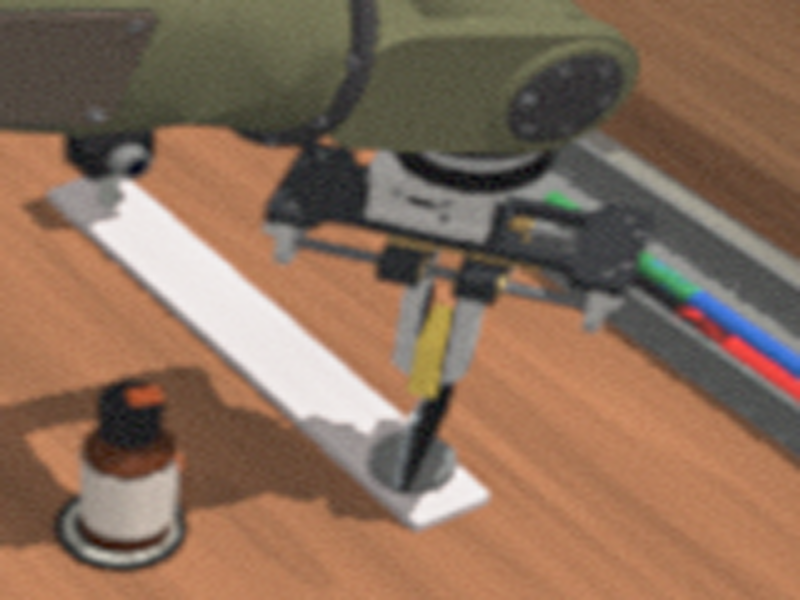

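The mirror has turned with the tab: the backing edge runs from (405,490) to (450,385), as predicted for this angle. The bottle stands on the pad at (130,490). One last small trim, then I hand in.

jog_arm(
  motion=[
    [0, 0, 0, 0, 0, -0.004, -1],
    [0, 0, 0, 0, 0, 0, -1],
    [0, 0, 0, 0, 0, 0, -1],
  ],
)

```text
time_s: 13.7
ee_pos: [0.6459, -0.0823, 0.1134]
eef_rot: [-3.141, -0.0, 0.595]
force: [-0.1, 3.7, -0.3]
grip_width: 0.014
grip_force: 20.0
```

```bash
python3 -c "
from station import ctrl
print(ctrl.get_obs()['eef_rot'],ctrl.hand_in())"
```

```text
the job is handed in; nothing more can be done
[-3.14142756e+00 -8.32885967e-05  5.95424932e-01] None
```

I stood the orange-dot bottle on the pad and let it go with its dot toward the mirror, then handed in at 13.7 s still holding the yellow tab with the mirror turned about 0.65 rad; I worked that angle out from camera measurements (dot direction good to about 0.1 rad), and no verdict came back.

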